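# Sort the gourd painter's table

## Task

Tidy up after a gourd-painting session: stand both small paint bottles upright in the square tray, lay both brushes flat on the floor of the long rectangular tray, side by side and not on top of each other, and stand the little gourd upright in the round dish. Do not tip over a bottle or the gourd on the way, and leave the eraser and the cork lying among them where they are.

Things in the scene. Friction and masses are not known exactly. Their poses are not given: they have to be found in the camera images.
- tall_bottle: tall slim paint bottle, grey with a white paper band and a black cap, standing upright: round body 34 mm diameter up to 68 mm height, narrow cap 18 mm diameter, 95 mm high in all, 85 g. Origin: centre of its underside; z axis up its axis. Rests on the table at the start.
- short_bottle: short stout paint bottle, grey with a white paper band and a black cap, standing upright: round body 40 mm diameter up to 48 mm height, cap 28 mm diameter, 68 mm high in all, 75 g. Origin: centre of its underside; z axis up its axis. Rests on the table at the start.
- wide_brush: flat paint brush with a wide head lying on the table: 130 mm long, 12 mm thick throughout, wooden handle 14 mm wide, steel ferrule and dark bristle head 32 mm wide (rigid), 35 g. Origin: underside, middle of its length (on the handle, a good place to grip); x axis along the brush towards the bristles (handle from x = -65 to 21 mm, head beyond); z axis up.
- narrow_brush: the same brush with a narrow head: 130 mm long, 12 mm thick, handle 14 mm wide, steel ferrule and dark bristle head 18 mm wide (rigid), 35 g. Origin: underside, middle of its length (on the handle, a good place to grip); x axis along the brush towards the bristles (handle from x = -65 to 21 mm, head beyond); z axis up.
- gourd: little dried pear-shaped gourd, ochre with a row of dark dots, standing upright on its flat foot: belly 54 mm diameter between 22 and 34 mm height, foot 34 mm diameter, neck 20 mm diameter, 68 mm high in all, 50 g. Origin: centre of its underside; z axis up. Rests on the table at the start.
- square_tray: fixed square wooden tray for bottles, 128 x 128 mm outside, 25 mm high, walls and floor 4 mm thick (inside 120 x 120 mm, floor 4 mm above the table). Origin: centre of its underside; x and y axes along its sides.
- long_tray: fixed rectangular wooden tray for brushes, 190 mm (its x axis) by 120 mm (its y axis) outside, low walls: 12 mm high, walls and floor 4 mm thick (inside 182 x 112 mm, floor 4 mm above the table). Origin: centre of its underside.
- round_dish: fixed round shallow white dish, 140 mm diameter outside at the rim, 15 mm high; flat inside floor about 124 mm diameter, 4 mm above the table; wall 4 mm. Origin: centre of its underside.
- eraser: grey-black rubber eraser lying among the things, 38 x 18 x 12 mm, loose, to be left alone. Origin: centre of its underside; x axis along its length.
- cork: small cork stopper standing among the things, 22 mm diameter, 18 mm high, loose, to be left alone. Origin: centre of its underside.

How it is judged:
By the outcome, as a careful person would: the job done as asked, in the order asked, and still so for the second after the job is handed in, with the robot touching nothing.
It also fails if it takes over 144 s, if anything falls off the work surface, if the arm or the gripper's body presses on something with over 40 N, if the wrist force passes 120 N, or if a joint passes its speed limit or range.

## Robot

A 6-joint arm with a two-finger parallel gripper is mounted at the origin on the work surface. World frame = base frame: x ahead of the robot, y to its left, z up, the work surface at z = 0. Lengths are in mm, angles in rad, forces in N, time in s.
With the tool pointing down it reaches from about 400 to 925 mm from the base axis. Payload 12.5 kg.
Tool frame: the origin (TCP) lies between the finger pads; the fingertips stand 11 mm ahead of it and the grasp point (between the pads) lies 8 mm behind it (r.tip_extent is the distance from the TCP to the fingertips, in mm); z points along the fingers, y is the line along which they close (so a half turn about z gives the same grasp; the last joint's range is limited). The gripper opens to 95 mm and grips with 3 to 60 N. Pads are 20 mm wide; open, the fingers measure 119 mm over their backs; the gripper's body (75 mm by 180 mm) begins 59 mm behind the grasp point.
Start: joints at [-1.264, 0.491, 1.559, -0, 1.092, -0.106], TCP at [250.759, -572.508, 225.661] pointing down, gripper open.
Joint ranges: [-3.1, 3.1], [-0.84, 2.19], [0.05, 2.79], [-1.13, 4.28], [0.06, 2.93], [-2.69, 2.69]. Speed limits (rad/s): [2.22, 2.22, 2.79, 3.14, 3.14, 3.14].

## Interface

Orientations are given as a unit quaternion [w, x, y, z].
In Python, from bench import state, eyes, r, models gives the robot as it stands.
- The arm moves only by the tool arm_command, never from a script. Its argument "series" is a list of rows, each a list of 3 entries, a list of its own where there are three numbers: the turn, a rotation vector about the tool's x, y, z in degrees, then the shift along the tool's x, y, z in cm, then the opening, from -1 (shut) to 1 (fully open). A call has 1 to 8 rows; each row is the pose to reach, as a shift and turn from the pose commanded when the call began, along the tool's axes at that moment; what a row does not reach only later rows make up. A row lasts 1/10 s, in which the tool goes at most 50 mm and 8.59 degrees, less where a joint would pass 70% of its speed; a pose out of reach is approached as far as the arm can. A call with a gripper value outside its range is refused whole. The fingers move at their own pace and stop on an object; "grip_force" is the grip in N (left out, the last holds). Time passes only in rows, so rows that repeat a pose let the fingers close. It gives the time, the measured TCP pose, the force, the opening and the grip force at its end, in the units of the state.
- state(): the state, without advancing time (a new reading comes with each control period).
- eyes.get_image(name): name is "scene" or "top"; returns a dict with "img" (384x512x3 uint8, blue, green, red), "range_z" (384x512 float32, mm along the optical axis (not along the pixel's ray), 0 where there is no reading), "fx", "fy", "cx", "cy" (pixels), "eye" and "attitude" of the camera in the world. Camera axes: x right, y up, looking along -z (the intrinsics and any distortion apply to the point x, -y, -z); pixel columns grow to the right and rows downward; lengths in mm; the calibration is good to about 2 mm. A picture is of the moment at which its call begins.
- r.close_job(): hands the job in; it is judged then, once.
Trained networks look in the newest picture that a camera, given by its name, has taken for a name from the list of things; names that differ only in an ending like _2 or _b are one class to them, and where a whole thing is asked for, a point or a joint stands for the part that bears it (a point fixed in the world has none). Each returns a list of dicts, best first, with "conf" (0 to 1); they miss things now and then, are a little off and sometimes report something else, mostly with a low value. They report only what shows in the picture. A call takes as long as a camera call.
- models.recognise(camera, query): "xyz" ([x, y, z] in mm, in world coordinates, good to about 4 mm: the middle of the surface that is visible of it).
- models.spot_point(camera, query): "xyz" ([x, y, z] in mm, in world coordinates, good to about 4 mm: a listed point, or the origin of a listed thing).
The state is a dict: "clock": time; "qpos": joint angles; "dq": joint speeds; "joint_efforts": joint torques, N m; "tool_pos": TCP position; "tool_rot": TCP orientation; "ft_force": force on the tool from outside, world axes, zero at the start; "moment": the same for the moment, N m; "width": finger opening in mm; "grip_force": force on a finger pad.
Only numpy, scipy, OpenCV 4.12 (cv2) and the standard library are available. Lean on these libraries where they do the work, as an engineer would, in place of code of your own. Each camera call takes 0.05 s, during which the arm holds its last target. There are 200 camera calls.

## Working session

There is one attempt and no reset: what is moved stays moved. The work goes in short steps, Python scripts to look and compute and a tool call to move; the robot and the scene stay as the last step left them, time stands still between calls to the robot, and variables do not carry over. Pictures are saved under pics/ and viewed, at most 14 in all, crops included, and the job is handed in when it is done.

Besides the shell and the picture viewer there is one more tool, called after "Call:" as name(argument=value, ...), one argument or row to a line, values as JSON. arm_command: Moves the arm, as the interface text tells. Its arguments: {"type":"object","properties":{"series":{"type":"array","items":{"type":"array"}},"grip_force":{"type":"number"}},"required":["series"]}

```bash
ls; mkdir -p pics
cat > h.py <<'E'
import numpy as np, cv2
from bench import state, eyes, r, models
from scipy.spatial.transform import Rotation as R
def rot(q): q=np.array(q,float); return R.from_quat(q[[1,2,3,0]]).as_matrix() if q.shape==(4,) else q
def cloud(d):
    z=d["range_z"].astype(float); v,u=np.mgrid[0:z.shape[0],0:z.shape[1]]
    p=np.stack([(u-d["cx"])/d["fx"]*z,-(v-d["cy"])/d["fy"]*z,-z],-1)
    return p@rot(d["attitude"]).T+np.array(d["eye"])
E
python3 - <<'E'
from h import *
s=state(); print(s)
for n in ("scene","top"):
    d=eyes.get_image(n); cv2.imwrite(f"pics/{n}0.png",d["img"]); print(n,{k:v for k,v in d.items() if k not in("img","range_z")})
    np.save(f"{n}0.npy",cloud(d))
    for q in "tall_bottle short_bottle wide_brush narrow_brush gourd square_tray long_tray round_dish eraser cork".split():
        f=lambda l:[(np.round(e["xyz"]).tolist(),round(e["conf"],2)) for e in l[:2]]
        print(q,f(models.recognise(n,q)),f(models.spot_point(n,q)))
E
```

```text
pics
{'clock': 0.0, 'qpos': array([-1.26363973e+00,  4.91559134e-01,  1.55945855e+00, -4.11873545e-05,
        1.09167921e+00, -1.05611161e-01]), 'dq': array([-0.00140756, -0.00218302,  0.00194815, -0.00126073, -0.00083982,
        0.00085263]), 'joint_efforts': array([ 1.74328034e-03, -6.12639356e+01, -2.58187723e+01,  6.94509898e-02,
        4.82622266e-02, -3.73382306e-05]), 'tool_pos': array([ 250.65149511, -572.28404422,  225.05886639]), 'tool_rot': array([-5.47483082e-04,  9.78776238e-01,  2.04931139e-01, -7.37216696e-05]), 'ft_force': array([0.13992735, 0.55744018, 0.10211747]), 'moment': array([-0.00075722,  0.03347423, -0.0435563 ]), 'grip_force': 0.0, 'width': 94.82643215330074}
scene {'fx': 360.79968620486, 'fy': 360.79968620486, 'cx': 256.46489916635295, 'cy': 187.54804533131656, 'eye': array([1084.79873819,  269.27578626,  725.00586527]), 'attitude': array([0.50787215, 0.190542  , 0.29786009, 0.78551829])}
tall_bottle [([408.0, 323.0, 54.0], 0.98)] [([397.0, 323.0, 0.0], 0.59)]
short_bottle [([580.0, -298.0, 6.0], 0.59)] [([429.0, 148.0, -1.0], 0.89)]
wide_brush [([416.0
[... 1006 characters left out ...]
]
short_bottle [([421.0, 141.0, 53.0], 0.54)] [([423.0, 143.0, -1.0], 0.83), ([576.0, -300.0, -0.0], 0.61)]
wide_brush [([472.0, -2.0, 14.0], 0.9)] [([449.0, -2.0, 3.0], 0.88)]
narrow_brush [([409.0, -162.0, 9.0], 0.94)] [([417.0, -162.0, -3.0], 0.71)]
gourd [([383.0, -317.0, 42.0], 0.57), ([574.0, -301.0, 6.0], 0.18)] [([387.0, -324.0, -0.0], 0.55)]
square_tray [([588.0, 276.0, 3.0], 0.9)] [([591.0, 275.0, 1.0], 0.55)]
long_tray [([574.0, -301.0, 5.0], 0.88)] [([576.0, -298.0, 2.0], 0.82)]
round_dish [([638.0, 2.0, 5.0], 0.81)] [([636.0, 0.0, -0.0], 0.93)]
eraser [([391.0, 237.0, 10.0], 0.52)] [([392.0, 240.0, -0.0], 0.51)]
cork [([410.0, -249.0, 18.0], 0.52)] [([411.0, -253.0, 0.0], 0.64)]
```

View pics/top0.png

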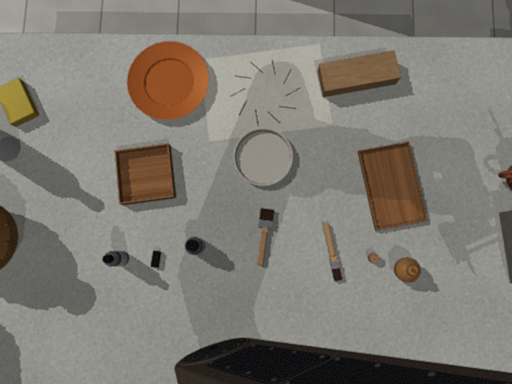

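View pics/scene0.png

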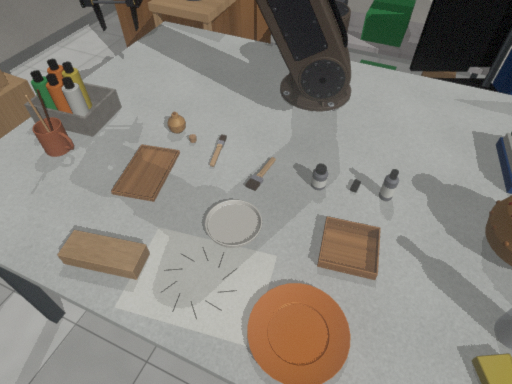

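Run:
```python
from h import *
for n in ("top","scene"):
    c=np.load(n+"0.npy").reshape(-1,3)
    print(n)
    for k,x,y,rad,z0,z1 in [("tallcap",392,321,45,80,120),("shortcap",424,144,45,58,90),("gourdtop",386,-324,45,58,90),("gourdbelly",386,-324,50,22,40),("cork",411,-253,25,12,30),("eraser",392,240,35,7,25),("wide",452,-2,80,6,25),("narrow",412,-162,80,6,25),("sqrim",590,275,100,19,35),("longrim",575,-299,125,8,25),("dishrim",636,1,85,10,25),("sqfl",590,275,40,-9,15),("longfl",575,-299,40,-9,15),("dishfl",636,1,40,-9,15)]:
        m=(np.hypot(c[:,0]-x,c[:,1]-y)<rad)&(c[:,2]>z0)&(c[:,2]<z1); p=c[m]
        if len(p)<4: print(k,len(p)); continue
        (cx,cy),sz,a=cv2.minAreaRect(p[:,:2].astype(np.float32)); (ex,ey),er=cv2.minEnclosingCircle(p[:,:2].astype(np.float32))
        print(k,len(p),"mean",p.mean(0).round(1),"rect",np.round([cx,cy,*sz,a],1),"circ",np.round([ex,ey,er],1),"zmed/98 %.1f %.1f"%(np.median(p[:,2]),np.percentile(p[:,2],98)))
```

```text
top
tallcap 78 mean [392.1 319.4  92.6] rect [392.3 320.3  16.4  16.3  29.4] circ [392.2 320.5   8.7] zmed/98 94.1 97.3
shortcap 134 mean [424.7 148.8  67.3] rect [423.8 148.8  25.7  26.4   1.7] circ [424.8 149.1  13.9] zmed/98 67.3 70.8
gourdtop 81 mean [ 384.2 -320.3   61.8] rect [ 384.  -320.9   18.9   19.1    1. ] circ [ 383.8 -321.    10.5] zmed/98 61.1 69.5
gourdbelly 172 mean [ 385.6 -311.    34.5] rect [ 385.  -320.    51.4   54.6   86.7] circ [ 384.4 -321.2   27.9] zmed/98 35.8 39.9
cork 74 mean [ 408.  -251.3   17. ] rect [ 408.  -251.2   17.7   19.9    1.4] circ [ 408.  -251.9   11. ] zmed/98 17.2 19.6
eraser 135 mean [392.9 241.   11.6] rect [392.8 241.1  18.3  37.4  86.1] circ [392.5 243.1  19.5] zmed/98 11.7 15.1
wide 494 mean [462.1  -5.7  11.3] rect [449.7  -4.5  31.8 129.5  84. ] circ [449.3  -7.5  64.9] zmed/98 11.2 14.7
narrow 404 mean [ 414.2 -160.4   10.9] rect [ 406.6 -160.6  123.3  104.    50.6] circ [ 414.4 -169.7   71.9] zmed/98 10.8 14.4
sqrim 447 mean [587.8 277.6  24.1] rect [588.7 276.2 129.1 129.5   9. ] circ [587.6 275.6  88.5] zmed/98 24.1 28.0
longrim
[... 1580 characters left out ...]
.2 281.3  23.4] rect [589.9 277.4 130.1 128.2   8.9] circ [590.6 276.6  89.2] zmed/98 23.7 26.9
longrim 325 mean [ 583.9 -293.7   10.6] rect [ 574.9 -296.7  193.2  122.3   11.4] circ [ 574.4 -296.9  112. ] zmed/98 10.6 13.8
dishrim 329 mean [6.327e+02 5.000e-01 1.370e+01] rect [637.    2.7 138.  138.1  88.3] circ [635.8   2.   70.6] zmed/98 14.1 16.9
sqfl 800 mean [590.9 275.5   3.7] rect [590.2 276.   77.9  77.6  15.4] circ [590.1 275.   39.9] zmed/98 3.7 6.3
longfl 464 mean [ 575.6 -298.5    3.3] rect [ 574.1 -298.3   77.7   77.1   34.5] circ [ 575.1 -299.    39.9] zmed/98 3.3 6.1
dishfl 685 mean [636.8   1.4   3.6] rect [635.8   0.9  77.9  78.9  28.7] circ [636.   1.  40.] zmed/98 3.6 6.2
```

```bash
cat >> h.py <<'E'
def chain(targets,start=None):
    """targets: (name,x,y,z,psi) with tool straight down; psi = direction of tool x. prints shift (cm, tool axes) and turn about tool z"""
    if start is None:
        s=state(); M=rot(s["tool_rot"]); p=s["tool_pos"]; psi=np.degrees(np.arctan2(M[1,0],M[0,0])); print("at",np.round(p,1),"psi %.1f"%psi,"w",round(s["width"],1),"tilt",np.degrees(np.arccos(-M[2,2])).round(2))
    else: p,psi=np.array(start[:3],float),start[3]
    for n,x,y,z,f in targets:
        c,s_=np.cos(np.radians(psi)),np.sin(np.radians(psi)); d=np.array([x,y,z])-p
        print(n,"shift",np.round([(c*d[0]+s_*d[1])/10,(s_*d[0]-c*d[1])/10,-d[2]/10],2),"turnz %.1f"%((psi-f+180)%360-180))
        p=np.array([x,y,z],float); psi=f
E
python3 - <<'E'
from h import *
for n in ("top","scene"):
    c=np.load(n+"0.npy").reshape(-1,3)
    for k,x,y in (("wide",450,-3),("narrow",412,-162)):
        p=c[(abs(c[:,0]-x)<85)&(abs(c[:,1]-y)<50)&(c[:,2]>6)&(c[:,2]<25)][:,:2].astype(np.float32)
        p=p[np.hypot(p[:,0]-408,p[:,1]+251)>20]
        vx,vy,x0,y0=cv2.fitLine(p,cv2.DIST_HUBER,0,.01,.01).ravel(); (cx,cy),sz,a=cv2.minAreaRect(p)
        print(n,k,"fit angle %.1f at %.1f %.1f"%(np.degrees(np.arctan2(vy,vx)),x0,y0),np.round([cx,cy,*sz,a],1))
chain([("A1",450,-300,200,60),("A2",470,60,200,99),("A3",424.5,150,110,99),("A4",424.5,150,26,99)])
E
```

```text
top wide fit angle -6.3 at 453.2 -4.7 [449.7  -4.5  31.8 129.5  84. ]
top narrow fit angle 12.8 at 417.0 -159.6 [ 419.1 -160.3  129.4   18.3   11.4]
scene wide fit angle -6.5 at 458.7 -2.7 [450.8  -1.7  32.8 132.3  82.4]
scene narrow fit angle 12.3 at 423.6 -156.1 [ 420.3 -157.8  132.3   18.1   12.5]
at [ 250.8 -572.5  225.7] psi 23.7 w 95.0 tilt 0.01
A1 shift [ 29.18 -16.97   2.57] turnz -36.3
A2 shift [ 32.18 -16.27  -0.  ] turnz -39.0
A3 shift [ 9.6  -3.09  9.  ] turnz 0.0
A4 shift [0.  0.  8.4] turnz 0.0
```

The top view shows the short bottle at (194,246), tall bottle (115,258), eraser (156,259), wide brush (264,237) with its head up, narrow brush (333,252) with its head down, cork (374,258) and gourd (407,269). The trays are at (146,175) and (392,186) and the dish at (264,158). The scene view shows the same layout, and the network positions agree with the depth fits.

Call:
arm_command(
  series=[
    [[0, 0, -36], [29.2, -17, 2.6], 0.5],
    [[0, 0, -36], [29.2, -17, 2.6], 0.5],
    [[0, 0, -36], [29.2, -17, 2.6], 0.5],
    [[0, 0, -36], [29.2, -17, 2.6], 0.5],
    [[0, 0, -36], [29.2, -17, 2.6], 0.5],
    [[0, 0, -36], [29.2, -17, 2.6], 0.5],
    [[0, 0, -36], [29.2, -17, 2.6], 0.5],
    [[0, 0, -36], [29.2, -17, 2.6], 0.5],
  ],
  grip_force=20,
)

```text
clock: 2.9
tool_pos: [451.9, -296.2, 199.5]
tool_rot: [-0.0, 0.866, 0.499, 0.0]
ft_force: [0.2, 0.3, -0.9]
width: 71.2
grip_force: 0.0
```

Call:
arm_command(
  series=[
    [[0, 0, -39], [32.2, -16.3, 0], 0.5],
    [[0, 0, -39], [32.2, -16.3, 0], 0.5],
    [[0, 0, -39], [32.2, -16.3, 0], 0.5],
    [[0, 0, -39], [32.2, -16.3, 0], 0.5],
    [[0, 0, -39], [32.2, -16.3, 0], 0.5],
    [[0, 0, -39], [32.2, -16.3, 0], 0.5],
    [[0, 0, -39], [32.2, -16.3, 0], 0.5],
    [[0, 0, -39], [32.2, -16.3, 0], 0.5],
  ],
)

```text
clock: 3.7
tool_pos: [472.0, 63.8, 199.9]
tool_rot: [0.0, 0.651, 0.759, 0.0]
ft_force: [0.2, -0.3, -0.3]
width: 71.6
grip_force: 0.0
```

Run:
```python
from h import *
chain([("A3",424.5,150,110,99),("A4",424.5,150,26,99)])
```

```text
at [472.   63.8 199.9] psi 98.8 w 71.6 tilt 0.04
A3 shift [ 9.25 -3.37  8.99] turnz -0.2
A4 shift [0.  0.  8.4] turnz 0.0
```

Call:
arm_command(
  series=[
    [[0, 0, 0], [4.5, -1.7, 4.5], 0.5],
    [[0, 0, 0], [9.3, -3.4, 9], 0.5],
    [[0, 0, 0], [9.3, -3.4, 9], 0.5],
    [[0, 0, 0], [9.3, -3.4, 9], 0.5],
    [[0, 0, 0], [9.3, -3.4, 9], 0.5],
    [[0, 0, 0], [9.3, -3.4, 9], 0.5],
  ],
)

```text
clock: 4.3
tool_pos: [425.6, 146.6, 110.4]
tool_rot: [0.001, 0.652, 0.758, 0.001]
ft_force: [-1.0, 0.4, -0.1]
width: 71.2
grip_force: 0.0
```

Run:
```python
from h import *
chain([("A4",424.5,150,26,99)])
```

```text
at [425.6 146.6 110.4] psi 98.6 w 71.2 tilt 0.1
A4 shift [ 0.36 -0.06  8.44] turnz -0.4
```

Call:
arm_command(
  series=[
    [[0, 0, 0], [0.4, 0, 2.5], 0.5],
    [[0, 0, 0], [0.4, 0, 5], 0.5],
    [[0, 0, 0], [0.4, 0, 7], 0.5],
    [[0, 0, 0], [0.4, 0, 8.4], 0.5],
    [[0, 0, 0], [0.4, 0, 8.4], 0.5],
    [[0, 0, 0], [0.4, 0, 8.4], -0.3],
    [[0, 0, 0], [0.4, 0, 8.4], -0.3],
    [[0, 0, 0], [0.4, 0, 8.4], -0.3],
  ],
  grip_force=20,
)

```text
clock: 5.1
tool_pos: [424.4, 151.3, 26.5]
tool_rot: [0.001, 0.652, 0.758, 0.001]
ft_force: [-0.3, -0.3, -0.6]
width: 53.0
grip_force: 0.0
```

Call:
arm_command(
  series=[
    [[0, 0, 0], [0, 0, 0], -0.5],
    [[0, 0, 0], [0, 0, 0], -0.5],
    [[0, 0, 0], [0, 0, 0], -0.5],
  ],
)

```text
clock: 5.4
tool_pos: [424.1, 151.4, 26.0]
tool_rot: [0.0, 0.652, 0.758, 0.0]
ft_force: [-0.0, -1.4, 6.9]
width: 39.9
grip_force: 20.0
```

Run:
```python
from h import *
chain([("lift",424.5,150,96,99),("over",593.9,248.3,96,99),("down",593.9,248.3,31,99)])
```

```text
at [424.1 151.4  26. ] psi 98.7 w 39.9 tilt 0.05
lift shift [-0.14  0.02 -7.  ] turnz -0.3
over shift [ 7.06 18.27 -0.  ] turnz 0.0
down shift [0.  0.  6.5] turnz 0.0
```

Call:
arm_command(
  series=[
    [[0, 0, 0], [0, 0, -2], -0.5],
    [[0, 0, 0], [0, 0, -4.5], -0.5],
    [[0, 0, 0], [0, 0, -7], -0.5],
    [[0, 0, 0], [2, 5, -7], -0.5],
    [[0, 0, 0], [4, 9, -7], -0.5],
    [[0, 0, 0], [5.5, 14, -7], -0.5],
    [[0, 0, 0], [7, 18.3, -7], -0.5],
    [[0, 0, 0], [7, 18.3, -7], -0.5],
  ],
)

```text
clock: 6.2
tool_pos: [598.3, 250.2, 95.3]
tool_rot: [0.001, 0.651, 0.759, 0.002]
ft_force: [-0.5, 0.0, -1.0]
width: 39.9
grip_force: 20.0
```

Call:
arm_command(
  series=[
    [[0, 0, 0], [0, 0, 0], -0.5],
    [[0, 0, 0], [0, 0, 0], -0.5],
    [[0, 0, 0], [0, 0, 0], -0.5],
  ],
)

```text
clock: 6.5
tool_pos: [593.4, 247.6, 95.7]
tool_rot: [-0.0, 0.652, 0.758, -0.0]
ft_force: [1.0, 0.1, -1.5]
width: 39.7
grip_force: 20.0
```

Run:
```python
from h import *
chain([("down",593.9,248.3,31,99)])
```

```text
at [593.4 247.6  95.7] psi 98.6 w 39.7 tilt 0.04
down shift [0.06 0.06 6.47] turnz -0.4
```

Call:
arm_command(
  series=[
    [[0, 0, 0], [0, 0, 2], -0.5],
    [[0, 0, 0], [0, 0, 4], -0.5],
    [[0, 0, 0], [0, 0, 5.5], -0.5],
    [[0, 0, 0], [0, 0, 6.2], -0.5],
    [[0, 0, 0], [0, 0, 6.5], -0.5],
    [[0, 0, 0], [0, 0, 6.5], -0.5],
    [[0, 0, 0], [0, 0, 6.5], -0.5],
  ],
)

```text
clock: 7.2
tool_pos: [594.6, 248.2, 31.3]
tool_rot: [0.0, 0.652, 0.758, 0.0]
ft_force: [0.3, 0.1, -0.4]
width: 39.8
grip_force: 20.0
```

Call:
arm_command(
  series=[
    [[0, 0, 0], [0, 0, 0], 0.2],
    [[0, 0, 0], [0, 0, 0], 0.2],
    [[0, 0, 0], [0, 0, 0], 0.2],
    [[0, 0, 0], [0, 0, -2], 0.2],
    [[0, 0, 0], [0, 0, -5], 0.2],
    [[0, 0, 0], [0, 0, -10], 0.2],
    [[0, 0, 0], [0, 0, -12], 0.3],
    [[0, 0, 0], [0, 0, -12], 0.4],
  ],
)

```text
clock: 8.0
tool_pos: [595.5, 248.5, 154.2]
tool_rot: [0.002, 0.652, 0.758, 0.002]
ft_force: [-0.3, 0.5, -0.2]
width: 64.7
grip_force: 0.0
```

Run:
```python
from h import *
chain([("over",393,321.5,150,99),("down",393,321.5,40,99),("lift",393,321.5,120,99),("carry",584.8,305.6,120,99),("down",584.8,305.6,44.5,99)],(593.9,248.3,150.5,98.7))
```

```text
over shift [ 10.27 -18.75   0.05] turnz -0.3
down shift [ 0.  0. 11.] turnz 0.0
lift shift [ 0.  0. -8.] turnz 0.0
carry shift [-4.57 18.7  -0.  ] turnz 0.0
down shift [0.   0.   7.55] turnz 0.0
```

Call:
arm_command(
  series=[
    [[0, 0, 0], [3, -5, 0], 0.5],
    [[0, 0, 0], [5, -9, 0], 0.5],
    [[0, 0, 0], [7, -13, 0], 0.5],
    [[0, 0, 0], [9, -17, 0], 0.5],
    [[0, 0, 0], [10.3, -18.8, 0], 0.5],
    [[0, 0, 0], [10.3, -18.8, 0], 0.5],
    [[0, 0, 0], [10.3, -18.8, 0], 0.5],
    [[0, 0, 0], [10.3, -18.8, 0], 0.5],
  ],
)

```text
clock: 8.8
tool_pos: [393.8, 321.3, 150.1]
tool_rot: [0.0, 0.652, 0.758, -0.0]
ft_force: [-0.0, 0.6, 0.3]
width: 71.2
grip_force: 0.0
```

Run:
```python
from h import *
d=eyes.get_image("scene"); cv2.imwrite("pics/s1.png",cv2.resize(d["img"][100:300,230:430],None,fx=3,fy=3)); c=cloud(d).reshape(-1,3)
m=(np.hypot(c[:,0]-594,c[:,1]-248)<35)&(c[:,2]>60)&(c[:,2]<80);print(c[m].mean(0),cv2.minEnclosingCircle(c[m][:,:2].astype(np.float32)))
chain([("down",393,321.5,40,99)])
```

```text
[598.11019842 247.07773259  70.06240454] ((595.679931640625, 246.5044403076172), 14.273978233337402)
at [393.8 321.2 150.1] psi 98.6 w 71.0 tilt 0.02
down shift [ 0.04 -0.08 11.01] turnz -0.4
```

View pics/s1.png

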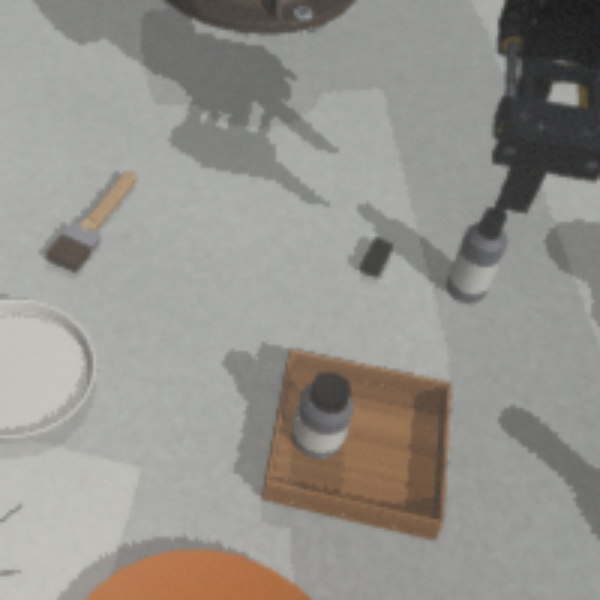

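The short bottle stands upright in the left half of the square tray (crop px 322,420). The gripper is above the tall bottle (crop px 480,255).

Call:
arm_command(
  series=[
    [[0, 0, 0], [0, 0, 3], 0.5],
    [[0, 0, 0], [0, 0, 6], 0.5],
    [[0, 0, 0], [0, 0, 9], 0.5],
    [[0, 0, 0], [0, 0, 11], 0.5],
    [[0, 0, 0], [0, 0, 11], 0.5],
    [[0, 0, 0], [0, 0, 11], -0.2],
    [[0, 0, 0], [0, 0, 11], -0.4],
    [[0, 0, 0], [0, 0, 11], -0.6],
  ],
  grip_force=20,
)

```text
clock: 9.65
tool_pos: [393.4, 321.8, 41.6]
tool_rot: [0.0, 0.652, 0.758, 0.001]
ft_force: [0.4, 0.0, -0.6]
width: 52.4
grip_force: 0.0
```

Call:
arm_command(
  series=[
    [[0, 0, 0], [0, 0, 0], -0.6],
    [[0, 0, 0], [0, 0, 0], -0.6],
    [[0, 0, 0], [0, 0, 0], -0.6],
    [[0, 0, 0], [0, 0, 0], -0.6],
  ],
)

```text
clock: 10.05
tool_pos: [393.0, 321.7, 41.0]
tool_rot: [0.0, 0.652, 0.758, 0.0]
ft_force: [-0.4, -0.4, 6.0]
width: 33.3
grip_force: 20.0
```

Run:
```python
from h import *
chain([("lift",393,321.5,120,99),("carry",584.8,305.6,120,99)])
```

```text
at [393.  321.7  41. ] psi 98.7 w 33.3 tilt 0.03
lift shift [-0.02 -0.   -7.9 ] turnz -0.3
carry shift [-4.57 18.7  -0.  ] turnz 0.0
```

Call:
arm_command(
  series=[
    [[0, 0, 0], [0, 0, -2], -0.6],
    [[0, 0, 0], [0, 0, -5], -0.6],
    [[0, 0, 0], [0, 0, -7.9], -0.6],
    [[0, 0, 0], [-1, 4, -7.9], -0.6],
    [[0, 0, 0], [-2, 8, -7.9], -0.6],
    [[0, 0, 0], [-3, 12, -7.9], -0.6],
    [[0, 0, 0], [-4, 16, -7.9], -0.6],
    [[0, 0, 0], [-4.6, 18.7, -7.9], -0.6],
  ],
)

```text
clock: 10.85
tool_pos: [587.0, 303.6, 119.3]
tool_rot: [0.0, 0.652, 0.758, 0.0]
ft_force: [-0.3, -0.2, -1.3]
width: 33.5
grip_force: 20.0
```

Call:
arm_command(
  series=[
    [[0, 0, 0], [0, 0, 0], -0.6],
    [[0, 0, 0], [0, 0, 0], -0.6],
    [[0, 0, 0], [0, 0, 0], -0.6],
    [[0, 0, 0], [0, 0, 0], -0.6],
  ],
)

```text
clock: 11.25
tool_pos: [583.7, 304.6, 119.7]
tool_rot: [-0.0, 0.651, 0.759, -0.0]
ft_force: [-0.4, -0.4, -1.1]
width: 33.7
grip_force: 20.0
```

Run:
```python
from h import *
chain([("down",584.8,305.6,45.3,99)])
```

```text
at [583.7 304.6 119.7] psi 98.7 w 33.7 tilt 0.03
down shift [0.08 0.12 7.44] turnz -0.3
```

Call:
arm_command(
  series=[
    [[0, 0, 0], [0.1, 0.1, 2.5], -0.6],
    [[0, 0, 0], [0.1, 0.1, 5], -0.6],
    [[0, 0, 0], [0.1, 0.1, 6.5], -0.6],
    [[0, 0, 0], [0.1, 0.1, 7.2], -0.6],
    [[0, 0, 0], [0.1, 0.1, 7.5], -0.6],
    [[0, 0, 0], [0.1, 0.1, 7.5], -0.6],
    [[0, 0, 0], [0.1, 0.1, 7.5], -0.6],
  ],
)

```text
clock: 11.95
tool_pos: [585.9, 305.7, 45.5]
tool_rot: [0.0, 0.652, 0.758, 0.001]
ft_force: [-0.4, -0.9, -1.4]
width: 33.5
grip_force: 20.0
```

Call:
arm_command(
  series=[
    [[0, 0, 0], [0, 0, 0], 0.1],
    [[0, 0, 0], [0, 0, 0], 0.1],
    [[0, 0, 0], [0, 0, 0], 0.1],
    [[0, 0, 0], [0, 0, -2], 0.1],
    [[0, 0, 0], [0, 0, -5], 0.1],
    [[0, 0, 0], [0, 0, -10], 0.1],
    [[0, 0, 0], [0, 0, -12], 0.1],
    [[0, 0, 0], [0, 0, -12], 0],
  ],
)

```text
clock: 12.75
tool_pos: [586.7, 305.9, 168.3]
tool_rot: [0.001, 0.652, 0.758, 0.003]
ft_force: [-0.6, -0.0, -0.9]
width: 49.0
grip_force: 0.0
```

Run:
```python
from h import *
chain([("mid",520,150,150,50),("over",450.2,-3,100,-6.4),("down",450.2,-3,13,-6.4)])
```

```text
at [586.7 305.9 168.3] psi 98.6 w 49.0 tilt 0.34
mid shift [-14.41  -8.94   1.83] turnz 48.6
over shift [-16.21   4.49   5.  ] turnz 56.4
down shift [ 0.  -0.   8.7] turnz 0.0
```

Call:
arm_command(
  series=[
    [[0, 0, 8], [-2.4, -1.5, 0], 0],
    [[0, 0, 16], [-4.8, -3, 0], 0],
    [[0, 0, 24], [-7.2, -4.5, 0.5], 0],
    [[0, 0, 32], [-9.6, -6, 1], 0],
    [[0, 0, 40], [-12, -7.5, 1.5], 0],
    [[0, 0, 48], [-14.4, -9, 1.8], 0],
    [[0, 0, 48], [-14.4, -9, 1.8], 0],
    [[0, 0, 48], [-14.4, -9, 1.8], 0],
  ],
)

```text
clock: 13.55
tool_pos: [518.2, 149.3, 146.0]
tool_rot: [-0.0, 0.904, 0.428, -0.0]
ft_force: [1.3, 0.2, 0.4]
width: 47.3
grip_force: 0.0
```

Run:
```python
from h import *
d=eyes.get_image("scene"); cv2.imwrite("pics/s2.png",cv2.resize(d["img"][120:320,230:430],None,fx=3,fy=3))
chain([("over",450.2,-3,100,-6.4),("down",450.2,-3,13,-6.4)])
```

```text
at [518.4 149.8 146.2] psi 50.7 w 47.6 tilt 0.02
over shift [-16.15   4.38   4.62] turnz 57.1
down shift [ 0.  -0.   8.7] turnz 0.0
```

View pics/s2.png

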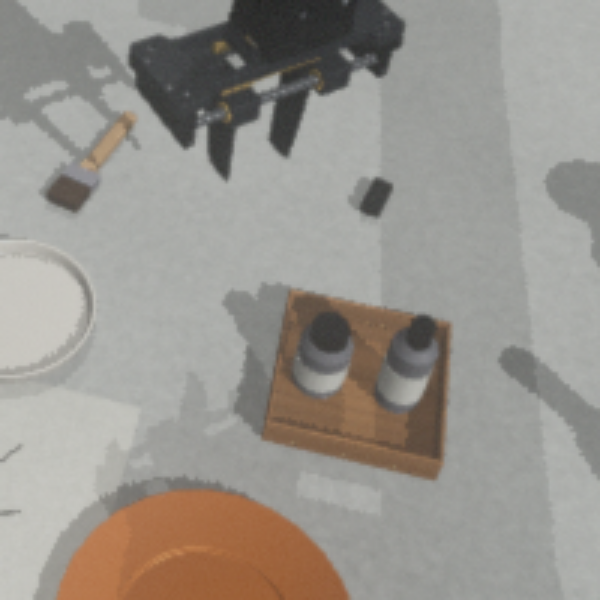

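Both bottles stand upright in the square tray (crop px 322,355 and 405,370), and the eraser at (375,197) has not moved. The wide brush is next.

Call:
arm_command(
  series=[
    [[0, 0, 8], [-2.4, 0.7, 0.5], -0.1],
    [[0, 0, 16], [-4.8, 1.4, 1], -0.1],
    [[0, 0, 24], [-7.2, 2.1, 1.5], -0.1],
    [[0, 0, 32], [-9.6, 2.8, 2], -0.1],
    [[0, 0, 40], [-12, 3.5, 3], -0.1],
    [[0, 0, 48.5], [-14.4, 4, 4], -0.1],
    [[0, 0, 57], [-16.2, 4.4, 4.6], -0.1],
    [[0, 0, 57], [-16.2, 4.4, 4.6], -0.1],
  ],
)

```text
clock: 14.4
tool_pos: [449.1, -4.2, 99.8]
tool_rot: [-0.0, 0.998, -0.057, -0.001]
ft_force: [0.5, 0.8, 0.3]
width: 42.5
grip_force: 0.0
```

Call:
arm_command(
  series=[
    [[0, 0, 0], [0, 0, 0], -0.1],
    [[0, 0, 0], [0, 0, 0], -0.1],
  ],
)

```text
clock: 14.6
tool_pos: [450.3, -2.9, 100.8]
tool_rot: [0.0, 0.999, -0.053, 0.0]
ft_force: [-0.3, 0.7, 0.3]
width: 42.8
grip_force: 0.0
```

Run:
```python
from h import *
chain([("down",450.2,-3,13,-6.4)])
```

```text
at [450.3  -2.9 100.8] psi -6.1 w 42.8 tilt 0.04
down shift [-0.01  0.01  8.78] turnz 0.3
```

Call:
arm_command(
  series=[
    [[0, 0, 0], [0, 0, 3], -0.1],
    [[0, 0, 0], [0, 0, 6], -0.1],
    [[0, 0, 0], [0, 0, 8], -0.1],
    [[0, 0, 0], [0, 0, 8.5], -0.1],
    [[0, 0, 0], [0, 0, 8.7], -0.1],
    [[0, 0, 0], [0, 0, 8.7], -0.4],
    [[0, 0, 0], [0, 0, 8.7], -0.7],
    [[0, 0, 0], [0, 0, 8.7], -0.9],
  ],
  grip_force=15,
)

```text
clock: 15.4
tool_pos: [449.9, -3.7, 14.4]
tool_rot: [0.0, 0.998, -0.055, 0.001]
ft_force: [-0.4, 0.2, -0.0]
width: 24.2
grip_force: 0.0
```

Call:
arm_command(
  series=[
    [[0, 0, 0], [0, 0, 0], -0.9],
    [[0, 0, 0], [0, 0, 0], -0.9],
    [[0, 0, 0], [0, 0, 0], -0.9],
    [[0, 0, 0], [0, 0, 0], -0.9],
  ],
)

```text
clock: 15.8
tool_pos: [449.8, -3.7, 14.1]
tool_rot: [0.0, 0.998, -0.055, 0.0]
ft_force: [-0.7, -0.8, 6.1]
width: 13.7
grip_force: 15.0
```

Run:
```python
from h import *
chain([("lift",450.2,-3,80,-6.4),("carry1",520,-165,80,3),("carry2",580.8,-326.4,80,11.6),("down",580.8,-326.4,17.5,11.6)])
```

```text
at [449.8  -3.7  14.1] psi -6.4 w 13.7 tilt 0.05
lift shift [ 0.04 -0.08 -6.59] turnz 0.0
carry1 shift [ 8.74 15.32 -0.  ] turnz -9.4
carry2 shift [ 5.23 16.44 -0.  ] turnz -8.6
down shift [0.   0.   6.25] turnz 0.0
```

Call:
arm_command(
  series=[
    [[0, 0, 0], [0, 0, -2], -0.9],
    [[0, 0, 0], [0, 0, -4.5], -0.9],
    [[0, 0, 0], [0, 0, -6.6], -0.9],
    [[0, 0, -2], [1, 2, -6.6], -0.9],
    [[0, 0, -4], [3, 5.5, -6.6], -0.9],
    [[0, 0, -6], [5, 9.2, -6.6], -0.9],
    [[0, 0, -8], [7, 12.9, -6.6], -0.9],
    [[0, 0, -10], [9, 16.6, -6.6], -0.9],
  ],
)

```text
clock: 16.6
tool_pos: [520.9, -180.3, 79.8]
tool_rot: [0.0, 0.999, 0.033, 0.0]
ft_force: [0.7, 0.4, -0.5]
width: 14.1
grip_force: 15.0
```

Run:
```python
from h import *
chain([("carry2",580.8,-326.4,80,11.6)])
print(state()["dq"].round(2))
```

```text
at [ 520.9 -180.3   79.8] psi 3.7 w 14.1 tilt 0.0
carry2 shift [ 5.02 14.97 -0.02] turnz -7.9
[-0.54  0.27 -0.66  0.    0.39 -0.88]
```

Call:
arm_command(
  series=[
    [[0, 0, -2], [1.3, 4, 0], -0.9],
    [[0, 0, -4], [2.6, 8, 0], -0.9],
    [[0, 0, -6], [4, 12, 0], -0.9],
    [[0, 0, -8], [5, 15, 0], -0.9],
    [[0, 0, -8], [5, 15, 0], -0.9],
    [[0, 0, -8], [5, 15, 0], -0.9],
    [[0, 0, -8], [5, 15, 0], -0.9],
  ],
)

```text
clock: 17.3
tool_pos: [579.6, -324.1, 79.5]
tool_rot: [-0.0, 0.995, 0.102, -0.0]
ft_force: [0.5, -0.2, 0.1]
width: 14.1
grip_force: 15.0
```

Run:
```python
from h import *
chain([("down",580.8,-326.4,18,11.6)])
d=eyes.get_image("scene"); cv2.imwrite("pics/s3.png",cv2.resize(d["img"][70:270,80:280],None,fx=3,fy=3))
```

```text
at [ 579.6 -324.1   79.5] psi 11.7 w 14.1 tilt 0.06
down shift [0.07 0.25 6.15] turnz 0.1
```

View pics/s3.png

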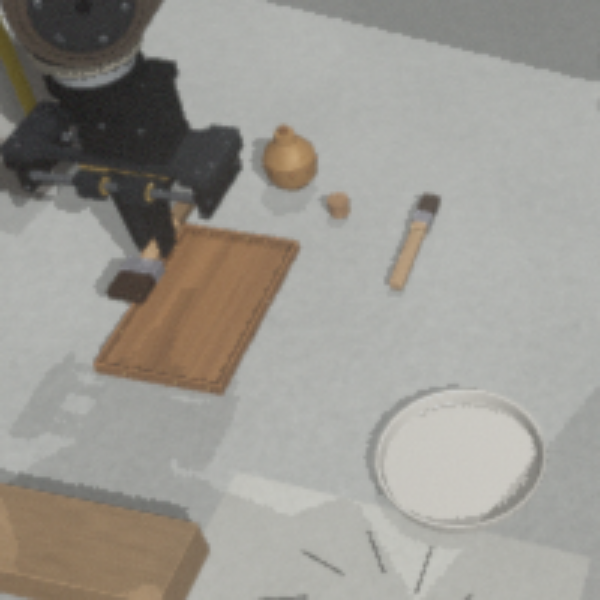

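The wide brush is held level (crop px 150,255) just above the edge of the long tray. The gourd, cork and narrow brush have not moved.

Call:
arm_command(
  series=[
    [[0, 0, 0], [0, 0.2, 2], -0.9],
    [[0, 0, 0], [0, 0.2, 4], -0.9],
    [[0, 0, 0], [0, 0.2, 5.5], -0.9],
    [[0, 0, 0], [0, 0.2, 5.9], -0.9],
    [[0, 0, 0], [0, 0.2, 6.1], -0.9],
    [[0, 0, 0], [0, 0.2, 6.1], -0.9],
    [[0, 0, 0], [0, 0.2, 6.1], -0.9],
  ],
)

```text
clock: 18.05
tool_pos: [580.8, -327.2, 19.4]
tool_rot: [0.0, 0.995, 0.102, 0.0]
ft_force: [1.3, -0.3, -0.4]
width: 14.0
grip_force: 15.0
```

Call:
arm_command(
  series=[
    [[0, 0, 0], [0, 0, 0], -0.5],
    [[0, 0, 0], [0, 0, 0], -0.5],
    [[0, 0, 0], [0, 0, 0], -0.5],
    [[0, 0, 0], [0, 0, -2], -0.5],
    [[0, 0, 0], [0, 0, -5], -0.4],
    [[0, 0, 0], [0, 0, -9], -0.2],
    [[0, 0, 0], [0, 0, -9], -0.1],
  ],
)

```text
clock: 18.75
tool_pos: [582.3, -328.3, 114.0]
tool_rot: [0.003, 0.995, 0.102, 0.003]
ft_force: [0.9, -0.2, 0.4]
width: 39.1
grip_force: 0.0
```

Run:
```python
from h import *
chain([("over",419.7,-159,100,12),("down",419.7,-159,14,12)])
```

```text
at [ 582.3 -328.3  114. ] psi 11.7 w 39.1 tilt 0.47
over shift [-12.51 -19.86   1.4 ] turnz -0.3
down shift [0.  0.  8.6] turnz 0.0
```

Call:
arm_command(
  series=[
    [[0, 0, 0], [-2.4, -3.8, 0], -0.1],
    [[0, 0, 0], [-5, -8, 0], -0.1],
    [[0, 0, 0], [-7.5, -12, 0], -0.1],
    [[0, 0, 0], [-10, -16, 0], -0.1],
    [[0, 0, 0], [-12.4, -19.7, 1], -0.1],
    [[0, 0, 0], [-12.4, -19.7, 1], -0.1],
    [[0, 0, 0], [-12.4, -19.7, 1], -0.1],
    [[0, 0, 0], [-12.4, -19.7, 1], -0.1],
  ],
)

```text
clock: 19.55
tool_pos: [420.3, -159.9, 98.8]
tool_rot: [0.0, 0.995, 0.101, 0.001]
ft_force: [0.4, -0.1, -0.2]
width: 42.8
grip_force: 0.0
```

Run:
```python
from h import *
chain([("down",419.7,-159,14,12)])
d=eyes.get_image("scene"); cv2.imwrite("pics/s4.png",cv2.resize(d["img"][70:270,80:280],None,fx=3,fy=3))
c=cloud(d).reshape(-1,3); e=c-[575,-298,0]; a=np.radians(11.6); u=np.cos(a)*e[:,0]+np.sin(a)*e[:,1]; v=-np.sin(a)*e[:,0]+np.cos(a)*e[:,1]
m=(abs(u)<86)&(abs(v)<52)&(c[:,2]>10)&(c[:,2]<30); print(len(u[m]),cv2.minAreaRect(np.c_[u,v][m].astype(np.float32)),np.percentile(c[m][:,2],[5,50,95]))
```

```text
at [ 420.3 -159.9   98.8] psi 11.6 w 42.8 tilt 0.08
down shift [-0.04 -0.1   8.48] turnz -0.4
283 ((1.4055709838867188, -26.86078453063965), (32.069236755371094, 130.8231658935547), 89.48282623291016) [11.09670988 15.0957448  17.23822114]
```

View pics/s4.png

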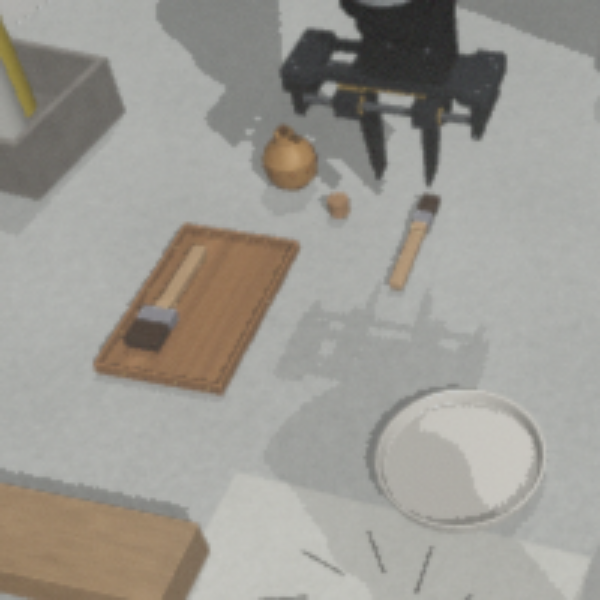

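The wide brush lies flat in the left half of the long tray (crop px 165,300), with the right half free. The gripper is over the narrow brush (crop px 412,240).

Call:
arm_command(
  series=[
    [[0, 0, 0], [0, 0, 3], -0.1],
    [[0, 0, 0], [0, 0, 6], -0.1],
    [[0, 0, 0], [0, 0, 8], -0.1],
    [[0, 0, 0], [0, 0, 8.5], -0.1],
    [[0, 0, 0], [0, 0, 8.5], -0.1],
    [[0, 0, 0], [0, 0, 8.5], -0.4],
    [[0, 0, 0], [0, 0, 8.5], -0.7],
    [[0, 0, 0], [0, 0, 8.5], -0.9],
  ],
  grip_force=15,
)

```text
clock: 20.4
tool_pos: [419.6, -159.4, 14.4]
tool_rot: [0.001, 0.995, 0.102, 0.001]
ft_force: [-0.6, -0.1, 0.0]
width: 23.9
grip_force: 0.0
```

Call:
arm_command(
  series=[
    [[0, 0, 0], [0, 0, 0], -0.9],
    [[0, 0, 0], [0, 0, 0], -0.9],
    [[0, 0, 0], [0, 0, 0], -0.9],
    [[0, 0, 0], [0, 0, 0], -0.9],
  ],
)

```text
clock: 20.8
tool_pos: [419.5, -159.3, 14.1]
tool_rot: [0.0, 0.995, 0.102, 0.0]
ft_force: [-1.2, 0.3, 6.8]
width: 13.6
grip_force: 15.0
```

Run:
```python
from h import *
chain([("lift",419.7,-159,80,12),("carry",569.6,-271.6,80,11.6)])
```

```text
at [ 419.5 -159.3   14.1] psi 11.7 w 13.6 tilt 0.05
lift shift [ 0.03 -0.02 -6.59] turnz -0.3
carry shift [12.32 14.13 -0.  ] turnz 0.4
```

Call:
arm_command(
  series=[
    [[0, 0, 0], [0, 0, -2], -0.9],
    [[0, 0, 0], [0, 0, -4.5], -0.9],
    [[0, 0, 0], [0, 0, -6.6], -0.9],
    [[0, 0, 0], [3, 3.5, -6.6], -0.9],
    [[0, 0, 0], [6, 7, -6.6], -0.9],
    [[0, 0, 0], [9, 10.5, -6.6], -0.9],
    [[0, 0, 0], [12.3, 14.1, -6.6], -0.9],
    [[0, 0, 0], [12.3, 14.1, -6.6], -0.9],
  ],
)

```text
clock: 21.6
tool_pos: [572.0, -275.6, 79.6]
tool_rot: [0.001, 0.995, 0.101, 0.002]
ft_force: [-0.5, 0.7, -0.4]
width: 13.7
grip_force: 15.0
```

Call:
arm_command(
  series=[
    [[0, 0, 0], [0, 0, 0], -0.9],
    [[0, 0, 0], [0, 0, 0], -0.9],
    [[0, 0, 0], [0, 0, 0], -0.9],
  ],
)

```text
clock: 21.9
tool_pos: [567.4, -271.7, 79.8]
tool_rot: [-0.0, 0.995, 0.102, -0.0]
ft_force: [0.2, -0.6, -0.2]
width: 13.6
grip_force: 15.0
```

Run:
```python
from h import *
chain([("down",569.6,-271.6,18.2,11.6)])
```

```text
at [ 567.4 -271.7   79.8] psi 11.7 w 13.6 tilt 0.04
down shift [0.22 0.03 6.16] turnz 0.1
```

Call:
arm_command(
  series=[
    [[0, 0, 0], [0, 0, 2], -0.9],
    [[0, 0, 0], [0, 0, 4], -0.9],
    [[0, 0, 0], [0, 0, 5.5], -0.9],
    [[0, 0, 0], [0, 0, 5.9], -0.9],
    [[0, 0, 0], [0, 0, 6.2], -0.9],
    [[0, 0, 0], [0, 0, 6.2], -0.9],
    [[0, 0, 0], [0, 0, 6.2], -0.9],
  ],
)

```text
clock: 22.6
tool_pos: [568.5, -272.5, 18.3]
tool_rot: [0.0, 0.995, 0.102, 0.0]
ft_force: [0.1, 0.1, -0.8]
width: 14.0
grip_force: 15.0
```

Call:
arm_command(
  series=[
    [[0, 0, 0], [0, 0, 0], -0.5],
    [[0, 0, 0], [0, 0, 0], -0.5],
    [[0, 0, 0], [0, 0, 0], -0.5],
    [[0, 0, 0], [0, 0, -2], -0.5],
    [[0, 0, 0], [0, 0, -5], -0.4],
    [[0, 0, 0], [0, 0, -9], 0],
    [[0, 0, 0], [0, 0, -12], 0.5],
    [[0, 0, 0], [0, 0, -12], 1],
  ],
)

```text
clock: 23.4
tool_pos: [569.7, -273.2, 142.0]
tool_rot: [0.002, 0.995, 0.102, 0.003]
ft_force: [-0.1, 0.2, -0.3]
width: 47.2
grip_force: 0.0
```

Run:
```python
from h import *
s=state();print(s["tool_pos"].round(1))
chain([("over",384.8,-320,130,72),("down",384.8,-320,20,72)],(569.6,-271.6,138.3,11.7))
```

```text
[ 569.7 -273.2  142. ]
over shift [-19.08   0.99   0.83] turnz -60.3
down shift [ 0.  0. 11.] turnz 0.0
```

Call:
arm_command(
  series=[
    [[0, 0, -8.5], [-2.5, 0.1, 0], 1],
    [[0, 0, -17], [-5, 0.3, 0], 1],
    [[0, 0, -25], [-7.5, 0.5, 0], 1],
    [[0, 0, -33], [-10, 0.6, 0], 1],
    [[0, 0, -41], [-13, 0.8, 0], 1],
    [[0, 0, -49], [-16, 0.9, 0.8], 1],
    [[0, 0, -57], [-19, 0.9, 0.8], 1],
    [[0, 0, -60], [-19, 0.9, 0.8], 1],
  ],
)

```text
clock: 24.2
tool_pos: [381.0, -319.5, 128.9]
tool_rot: [-0.001, 0.81, 0.587, -0.0]
ft_force: [0.8, 0.5, 0.4]
width: 94.6
grip_force: 0.0
```

Call:
arm_command(
  series=[
    [[0, 0, 0], [0, 0, 0], 1],
    [[0, 0, 0], [0, 0, 0], 1],
    [[0, 0, 0], [0, 0, 0], 1],
  ],
)

```text
clock: 24.5
tool_pos: [384.3, -319.4, 129.4]
tool_rot: [-0.0, 0.811, 0.585, -0.0]
ft_force: [0.8, -0.5, -0.3]
width: 95.2
grip_force: 0.0
```

Run:
```python
from h import *
d=eyes.get_image("scene"); cv2.imwrite("pics/s5.png",cv2.resize(d["img"][70:270,80:280],None,fx=3,fy=3))
chain([("down",384.8,-319.8,20,72)])
for q in ("gourd","cork"): print(q,[(np.round(e["xyz"]),e["conf"]) for e in models.spot_point("scene",q)[:2]])
```

```text
at [ 384.3 -319.4  129.4] psi 71.6 w 95.1 tilt 0.01
down shift [-0.02  0.06 10.94] turnz -0.4
gourd [(array([ 381., -324.,   -3.]), 0.65)]
cork [(array([ 413., -256.,    4.]), 0.64)]
```

View pics/s5.png

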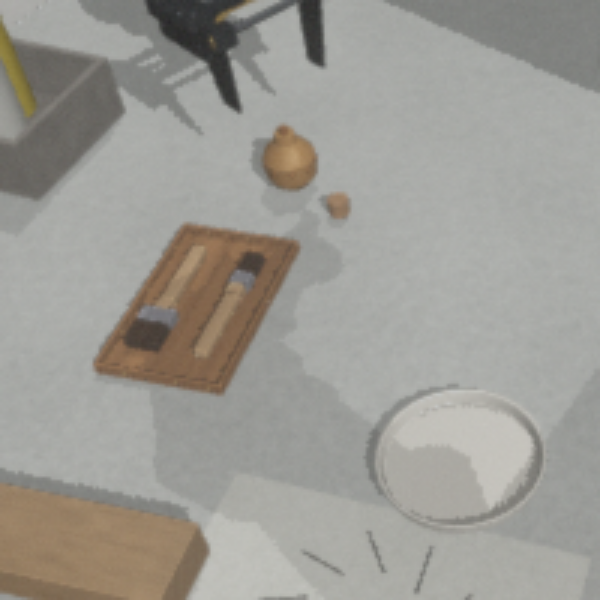

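Both brushes lie flat and side by side in the long tray (crop px 165,300 and 230,305). The gourd (290,158) and cork (339,205) have not moved, and the gripper is above the gourd.

Call:
arm_command(
  series=[
    [[0, 0, 0], [0, 0, 3], 1],
    [[0, 0, 0], [0, 0, 6], 1],
    [[0, 0, 0], [0, 0, 9], 1],
    [[0, 0, 0], [0, 0, 10.9], 1],
    [[0, 0, 0], [0, 0, 10.9], 1],
    [[0, 0, 0], [0, 0, 10.9], 0.6],
    [[0, 0, 0], [0, 0, 10.9], 0.3],
    [[0, 0, 0], [0, 0, 10.9], 0],
  ],
  grip_force=15,
)

```text
clock: 25.45
tool_pos: [384.3, -319.9, 21.7]
tool_rot: [0.001, 0.811, 0.585, 0.0]
ft_force: [0.4, 0.9, 0.3]
width: 76.4
grip_force: 0.0
```

Call:
arm_command(
  series=[
    [[0, 0, 0], [0, 0, 0], -0.2],
    [[0, 0, 0], [0, 0, 0], -0.2],
    [[0, 0, 0], [0, 0, 0], -0.2],
    [[0, 0, 0], [0, 0, 0], -0.2],
    [[0, 0, 0], [0, 0, 0], -0.2],
  ],
)

```text
clock: 25.95
tool_pos: [384.0, -319.7, 20.9]
tool_rot: [0.0, 0.811, 0.585, 0.0]
ft_force: [-0.8, 0.8, 5.4]
width: 53.4
grip_force: 15.0
```

Run:
```python
from h import *
chain([("lift",384.8,-320,90,72),("carry",636.4,1.7,90,72)])
```

```text
at [ 384.  -319.7   20.9] psi 71.7 w 53.4 tilt 0.03
lift shift [-0.    0.08 -6.91] turnz -0.3
carry shift [38.37 13.99 -0.  ] turnz 0.0
```

Call:
arm_command(
  series=[
    [[0, 0, 0], [0, 0, -2], -0.2],
    [[0, 0, 0], [0, 0, -4.5], -0.2],
    [[0, 0, 0], [0, 0, -6.9], -0.2],
    [[0, 0, 0], [2.5, 1, -6.9], -0.2],
    [[0, 0, 0], [6, 2.2, -6.9], -0.2],
    [[0, 0, 0], [10, 3.6, -6.9], -0.2],
    [[0, 0, 0], [14, 5.1, -6.9], -0.2],
    [[0, 0, 0], [18, 6.6, -6.9], -0.2],
  ],
)

```text
clock: 26.75
tool_pos: [503.9, -168.1, 89.5]
tool_rot: [-0.0, 0.811, 0.585, -0.0]
ft_force: [1.0, -1.2, -0.9]
width: 53.6
grip_force: 15.0
```

Call:
arm_command(
  series=[
    [[0, 0, 0], [4, 1.5, 0], -0.2],
    [[0, 0, 0], [8, 3, 0], -0.2],
    [[0, 0, 0], [12, 4.4, 0], -0.2],
    [[0, 0, 0], [16, 5.8, 0], -0.2],
    [[0, 0, 0], [19, 7, 0], -0.2],
    [[0, 0, 0], [20.4, 7.4, 0], -0.2],
    [[0, 0, 0], [20.4, 7.4, 0], -0.2],
    [[0, 0, 0], [20.4, 7.4, 0], -0.2],
  ],
)

```text
clock: 27.55
tool_pos: [636.9, 0.2, 89.3]
tool_rot: [-0.0, 0.811, 0.585, -0.001]
ft_force: [-0.7, -0.4, 0.1]
width: 53.7
grip_force: 15.0
```

Call:
arm_command(
  series=[
    [[0, 0, 0], [0, 0, 0], -0.2],
    [[0, 0, 0], [0, 0, 0], -0.2],
  ],
)

```text
clock: 27.75
tool_pos: [637.2, -0.3, 89.7]
tool_rot: [-0.0, 0.811, 0.585, -0.0]
ft_force: [1.1, 0.2, -1.7]
width: 53.3
grip_force: 15.0
```

Run:
```python
from h import *
chain([("down",636.4,1.7,25,72)])
```

```text
at [ 6.372e+02 -3.000e-01  8.970e+01] psi 71.6 w 53.3 tilt 0.02
down shift [ 0.17 -0.14  6.47] turnz -0.4
```

Call:
arm_command(
  series=[
    [[0, 0, 0], [0.2, 0, 2], -0.2],
    [[0, 0, 0], [0.2, 0, 4], -0.2],
    [[0, 0, 0], [0.2, 0, 5.5], -0.2],
    [[0, 0, 0], [0.2, 0, 6.2], -0.2],
    [[0, 0, 0], [0.2, 0, 6.5], -0.2],
    [[0, 0, 0], [0.2, 0, 6.5], -0.2],
    [[0, 0, 0], [0.2, 0, 6.5], -0.2],
    [[0, 0, 0], [0.2, 0, 6.5], -0.2],
  ],
)

```text
clock: 28.55
tool_pos: [638.6, 2.6, 25.0]
tool_rot: [0.0, 0.811, 0.585, 0.0]
ft_force: [0.2, -0.3, -0.3]
width: 53.8
grip_force: 15.0
```

Call:
arm_command(
  series=[
    [[0, 0, 0], [0, 0, 0], 0.5],
    [[0, 0, 0], [0, 0, 0], 0.5],
    [[0, 0, 0], [0, 0, 0], 0.5],
    [[0, 0, 0], [0, 0, -2], 0.5],
    [[0, 0, 0], [0, 0, -5], 0.5],
    [[0, 0, 0], [0, 0, -10], 0.5],
    [[0, 0, 0], [0, 0, -14], 0.5],
    [[0, 0, 0], [0, 0, -17], 0.5],
  ],
)

```text
clock: 29.35
tool_pos: [638.6, 2.7, 197.6]
tool_rot: [0.001, 0.811, 0.585, 0.001]
ft_force: [0.1, 0.4, -0.3]
width: 71.3
grip_force: 0.0
```

Call:
arm_command(
  series=[
    [[0, 0, 0], [-4, -3, 0], 0.5],
    [[0, 0, 0], [-8, -6, 0], 0.5],
    [[0, 0, 0], [-12, -9, 0], 0.5],
    [[0, 0, 0], [-15, -12, 0], 0.5],
    [[0, 0, 0], [-15, -12, 0], 0.5],
    [[0, 0, 0], [-15, -12, 0], 0.5],
  ],
)

```text
clock: 29.95
tool_pos: [477.2, -102.4, 195.2]
tool_rot: [0.001, 0.811, 0.585, 0.0]
ft_force: [0.7, -0.0, -0.3]
width: 71.5
grip_force: 0.0
```

Run:
```python
from h import *
d=eyes.get_image("scene"); cv2.imwrite("pics/s6.png",cv2.resize(d["img"],None,fx=1.5,fy=1.5))
print(state()["tool_pos"].round(1))
```

```text
[ 477.8 -102.   195. ]
```

View pics/s6.png

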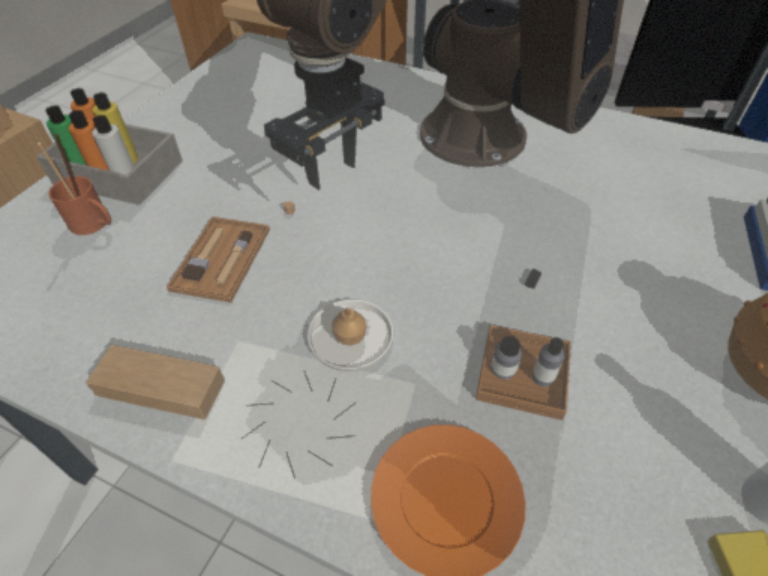

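The final view shows everything in place:
- **Gourd:** upright in the dish (349,327).
- **Bottles:** both upright in the square tray (507,357 and 549,362).
- **Brushes:** flat, side by side, in the long tray (203,253 and 235,258).
- **Cork and eraser:** unmoved (288,208 and 533,278).

The gripper is clear of everything.

```bash
python3 -c "
from h import *
print(r.close_job())"
```

```text
the job is handed in; nothing more can be done
None
```

The job is handed in after about 30 s of the 144 s allowed: both bottles stand in the square tray, both brushes lie flat side by side in the long tray, the gourd stands in the dish, and the eraser and cork were left where they were.

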